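# Load a voltage regulator into the bench tester

## Task

Get the regulator ready for its test: press the release key on the tester's deck so that the tray springs out, set the finned regulator flat in the nest of the tray with its plug end towards the machine, and push the tray home until its catch clicks and it stays in. Push the tray steadily and gently, by feel: the place where it clicks differs from one adjustment to the next and the stop behind it must not be rammed. Leave everything else on the bench where it is.

Things in the scene. Friction and masses are not known exactly. Their poses are not given: they have to be found in the camera images.
- tester: Bench tester for alternator regulators: flat grey case 240 (x) x 270 (y) x 88 mm high, with a sloping meter hood up to 122 mm high on the rear third. Origin: centre of the underside, on the bench. Its own -x side is the front, where the tray comes out; yaw within 0.15 rad. The tray is centred 30 mm to its -y side. Fixed to the bench.
- release_key (a point): Centre of the top face of the release key: a black push key 30 (x) x 40 mm (y), 14 mm proud of the deck near the front edge, 102 mm above the bench, with a 4 mm high collar round it. It goes straight down 10 mm, to a solid bottom, against a spring (2 to 6 N) and frees the tray 5 to 8 mm down; let go, it comes up. Tied to the catch, it also dips and comes up again as the catch snaps in.
- tray (a joint): Travel in m of the sprung, damped tray out of the case, along the tester's -x. About 0.003 to 0.009 when latched (it differs with the catch's adjustment), 0.110 when fully out. Once freed it springs all the way out by itself within about 2 s. Unless the catch has clicked it springs out again when let go.
- tray_front (a point): Centre of the flat outer face of the tray's front panel (136 mm wide, 14 mm thick, from 22 to 72 mm above the bench, this point at 47), 13 mm proud of the case at joint 0. Push along this frame's +x: 2 to 4 N, 5 to 8 N as a roller rides up the catch 8 to 15 mm before home, then against a rubber stop (4.5 N per mm). It clicks at 14 to 17 N, surely by 18 N; over 23 N bruises the stop.
- nest (a point): Centre of the nest on the tray's floor, 34 mm above the bench, 57 mm behind the panel's outer face; moves with the tray and lies clear of the case when it is out. Axes as the tester's: +x into the machine. Black ribs 6 mm high hold the finned body with 2.8 mm play all round; the +x rib has a 34 mm gap for the plug. Tray walls: 16 mm high, 116 mm apart; panel's inner face 43 mm away.
- regulator_mid (a point): Centre (13 mm above its underside) of the regulator, a finned bare-aluminium block 60 mm (its x) x 42 mm (its y) x 26 mm high, about 180 g, lying flat on the bench to the left or to the right of the tray, its +x (plug end) roughly away from the robot (within 0.5 rad of world +x). Grip it across its 42 mm width.
- plug (a point): Centre of the end face of the regulator's black plug block (24 mm wide, 14 mm high, 16 mm long, standing out of the +x end, 5 to 19 mm above the underside): 46 mm along the regulator's x from its middle. This end goes into the gap of the nest.
- rectifier: Half-moon diode plate from an alternator, about 90 x 45 x 13 mm; a bystander that lies on the other side of the tray. Origin: near the middle of its underside.
- pulley: Small grooved steel pulley, 60 mm diameter, 34 mm high; bystander. Origin: centre of its underside.
- bearing: Steel ball bearing, 48 mm diameter, 15 mm high; bystander. Origin: centre of its underside.
- wrench: Open spanner lying on the bench; bystander.
- spray_can: Spray can, 58 mm diameter, 170 mm high; bystander. Origin: centre of its underside.
- pliers: Pliers lying on the bench, about 150 mm long; bystander.
There are look-alikes about, which are no part of the job. What is shaped like the part that bears regulator_mid but purple or red is not meant.

How it is judged:
By the outcome, as a careful person would: the job done as asked, in the order asked, and still so for the second after the job is handed in, with the robot touching nothing.
It also fails if it takes over 72 s, if anything falls off the work surface, if the arm or the gripper's body presses on something with over 40 N, if the wrist force passes 120 N, or if a joint passes its speed limit or range.

## Robot

A 6-joint arm with a two-finger parallel gripper is mounted at the origin on the work surface. World frame = base frame: x ahead of the robot, y to its left, z up, the work surface at z = 0. Lengths are in m, angles in rad, forces in N, time in s.
With the tool pointing down it reaches from about 0.35 to 0.875 m from the base axis. Payload 4.2 kg.
Tool frame: the origin (TCP) lies on the centre line of the jaws, within the pads' length; the fingertips stand 11 mm ahead of it and the grasp point (between the pads) lies 8 mm behind it; z points along the fingers, y is the direction in which the jaws open and shut (so a half turn about z gives the same grasp; the last joint's range is limited). The gripper opens to 87 mm and grips with 3 to 60 N. Pads are 19 mm wide; open, the fingers measure 117 mm over their backs; the gripper's body (75 mm by 190 mm) begins 51 mm behind the grasp point.
Start: joints at [0.259, 0.385, 0.008, 0, -1.194, -0.259], TCP at [0.625, 0, 0.234] pointing down, gripper open.
Joint ranges: [-3.14, 3.14], [-1.21, 2.06], [-1.07, 1.41], [-3.16, 2.05], [-2.99, -0.16], [-3.1, 3.1]. Speed limits (rad/s): [2.79, 2.79, 3.14, 3.14, 3.14, 3.14].

## Interface

Orientations are given as a rotation vector (axis times angle).
In Python, from workcell import bot gives the robot as it stands.
- The arm moves only by the tool send_rows, never from a script. Its argument "rows" is text: rows parted by semicolons, each of 6 numbers parted by spaces: the shift along the tool's x, y, z normalised to -1 to 1, where 1 is 150 mm, then the turn, a rotation vector about the tool's x, y, z normalised to -1 to 1, where 1 is pi rad. In form: tx ty tz rx ry rz; .... A call has 1 to 20 rows; each row shifts and turns the pose as measured when the row begins, along the tool's axes as they then stand; what a row does not reach is not made up. A row lasts 1/8 s, in which the tool goes at most 62.5 mm and 10.7 degrees, less where a joint would pass 70% of its speed; a pose out of reach is approached as far as the arm can. A call with a number of a shift or a turn outside -1 to 1 is refused whole. A call with a gripper value outside its range is refused whole. "claw" is the opening, from -1 (shut) to 1 (fully open), set as the call begins (left out, the last holds). The fingers move at their own pace and stop on an object; "squeeze" is the grip in N (left out, the last holds). Time passes only in rows, so rows that do not move let the fingers close. It gives the time, the measured TCP pose, the force and the opening at its end, in the units of the state.
- bot.get_state(): the state, without advancing time (a new reading comes with each control period).
- bot.read_camera(name): name is "scene" or "side" or "wrist"; returns the picture (420x560x3 uint8, red, green, blue); there is no depth.
- bot.camera_info(name): a dict with "K" (3x3 intrinsics, pixels), "R" (3x3) and "t" (3): a world point X has camera coordinates R X + t. Camera axes: x right, y down, z forward; pixel columns grow to the right and rows downward; lengths in m; the calibration is good to about 2 mm. A picture is of the moment at which its call begins: read the wrist's pose just before it. camera_info takes no time and is no camera call; for the wrist camera it gives the pose at the moment of the call.
- bot.job_done(): hands the job in, once; it reports no verdict.
The state is a dict: "time_s": time; "joints": joint angles; "joint_velocities": joint speeds; "joint_efforts": joint torques, N m; "ee_pos": TCP position; "tool_rot": TCP orientation; "ft_force": force on the tool from outside, world axes, zero at the start; "wrist_torque": the same for the moment, N m; "grip_width": finger opening in m.
Only numpy, scipy, OpenCV 4.12 (cv2) and the standard library are available. Lean on these libraries where they do the work, as an engineer would, in place of code of your own. Each camera call takes 0.05 s, during which the arm holds its last target.

## Working session

There is one attempt and no reset: what is moved stays moved. The work goes in short steps, Python scripts to look and compute and a tool call to move; the robot and the scene stay as the last step left them, time stands still between calls to the robot, and variables do not carry over. Pictures are saved under pics/ and viewed, and the job is handed in when it is done.

Besides the shell and the picture viewer there is one more tool, called after "Call:" in YAML: its name, and indented under it one key for each argument. send_rows: Moves the arm, as the interface text tells. Its arguments: {"type":"object","properties":{"rows":{"type":"string"},"claw":{"type":"number"},"squeeze":{"type":"number"}},"required":["rows"]}

```bash
mkdir -p pics; ls
cat > h.py <<'E'
import numpy as np, cv2
from workcell import bot
from scipy.spatial.transform import Rotation as Ro
def snap(n,f):
    ci=bot.camera_info(n); im=bot.read_camera(n)
    cv2.imwrite('pics/'+f+'.png',im[:,:,::-1]); np.savez('pics/'+f+'.npz',im=im,K=ci['K'],R=ci['R'],t=ci['t']); return im
def ld(f):
    d=np.load('pics/'+f+'.npz'); return d['im'],d['K'],d['R'],d['t']
def ray(f,u,v):
    _,K,R,t=ld(f); d=R.T@np.linalg.solve(K,[u,v,1.]); return -R.T@t,d
def onz(f,u,v,z):
    c,d=ray(f,u,v); return c+d*(z-c[2])/d[2]
def tri(*obs):
    A=np.zeros((3,3));b=np.zeros(3);L=[]
    for f,u,v in obs:
        c,d=ray(f,u,v);d=d/np.linalg.norm(d);P=np.eye(3)-np.outer(d,d);A+=P;b+=P@c;L.append(P@c-0);
    x=np.linalg.solve(A,b); 
    r=[np.linalg.norm(np.cross(x-ray(f,u,v)[0],ray(f,u,v)[1]/np.linalg.norm(ray(f,u,v)[1]))) for f,u,v in obs]
    return x,np.round(r,4)
def proj(f,X):
    _,K,R,t=ld(f);p=K@(R@np.array(X)+t);return p[:2]/p[2]
def st():
    s=bot.get_state();print(s['time_s'],np.round(s['ee_pos'],4),np.round(s['tool_rot'],3),np.round(s['ft_force'],2),s['grip_width']);return s
E
python3 - <<'E'
from h import *
st()
for n in ['scene','side','wrist']:
    snap(n,n+'0'); _,K,R,t=ld(n+'0'); print(n,-R.T@t,R[2],K[0])
E
```

```text
pics
0.0 [6.244e-01 1.000e-04 2.325e-01] [ 2.220e+00 -2.221e+00 -2.000e-03] [-0.23  0.29  0.62] 0.0872239519049797
scene [1.37691283 0.26228061 0.81440114] [-0.74050673 -0.19993305 -0.64162026] [411.46362602   0.         272.73738078]
side [ 0.23799429 -0.83550198  1.04920289] [ 0.23452817  0.65266596 -0.72043298] [546.70557683   0.         277.2423475 ]
wrist [ 0.62570892 -0.06749578  0.38388952] [-0.00221015  0.24777951 -0.96881393] [290.19045675   0.         283.30174324]
```

View pics/scene0.png

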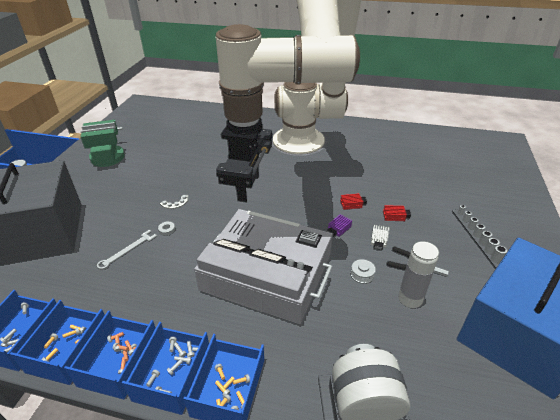

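View pics/side0.png

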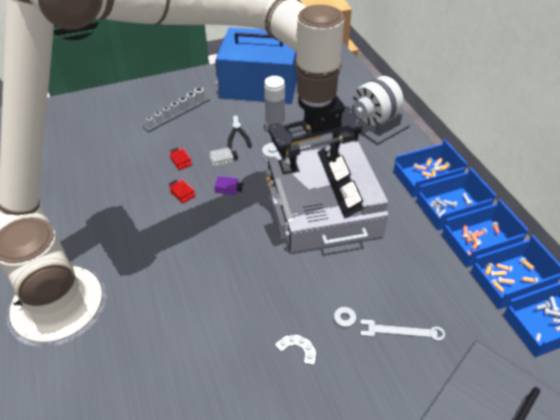

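View pics/wrist0.png

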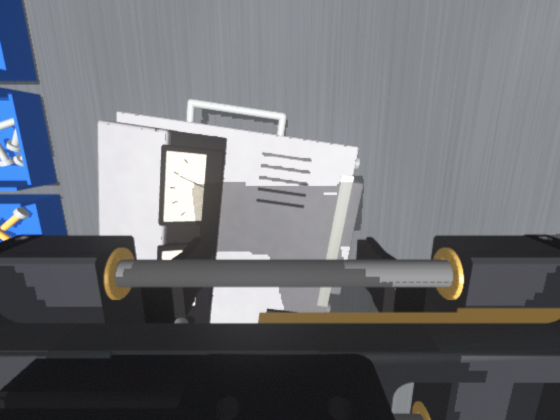

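Run:
```python
from h import *
a=ld('scene0')[0][195:325,190:450]; b=ld('side0')[0][80:260,150:400]
cv2.imwrite('pics/c0.png',cv2.resize(a,None,fx=3,fy=3,interpolation=2)[:,:,::-1])
cv2.imwrite('pics/c1.png',cv2.resize(b,None,fx=3,fy=3,interpolation=2)[:,:,::-1])
for z in [.026]: print(onz('scene0',380,230,z), onz('side0',222,156,z))
print(tri(('scene0',380,233),('side0',222,156)))
print(tri(('scene0',310,237),('side0',300,150)), ld('wrist0')[2])
```

```text
[0.48048656 0.33119611 0.026     ] [0.48950295 0.32116726 0.026     ]
(array([0.48995496, 0.33058538, 0.02064537]), array([0.0026, 0.0026]))
(array([0.65953418, 0.15948315, 0.12559999]), array([0.0012, 0.0012])) [[-9.99997229e-01  2.37553520e-04  2.34204892e-03]
 [ 8.10456890e-04  9.68816422e-01  2.47778297e-01]
 [-2.21015485e-03  2.47779509e-01 -9.68813930e-01]]
```

View pics/c0.png

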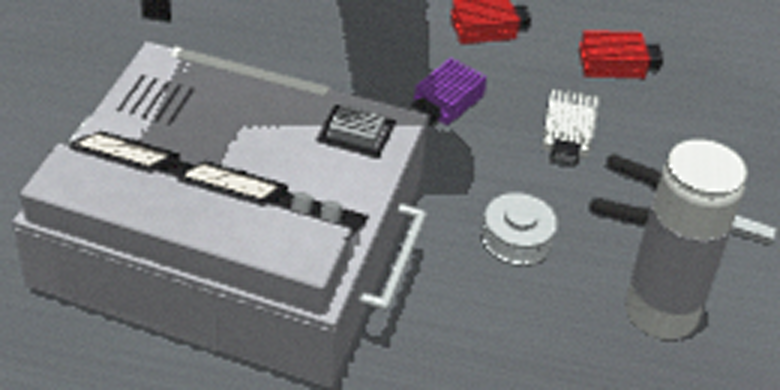

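View pics/c1.png

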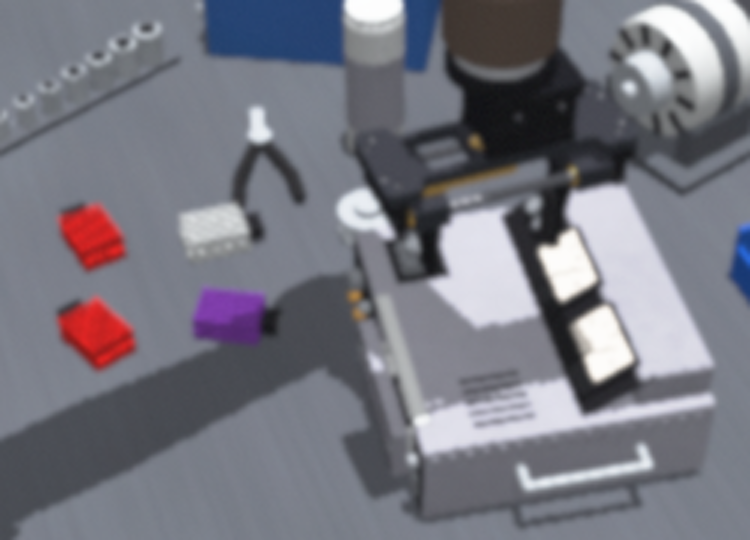

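Candidates: silver at scene (380,235) / side (222,156); purple at scene (339,226); red at scene (352,201) and (396,213). The silver one with a black plug is the regulator: it is bare aluminium, and its plug points away from the robot. I'll move the wrist camera over it and the key.

Call:
send_rows:
  rows: "-0.3 0.03 -0.09 0 0 0;-0.3 0.03 -0.09 0 0 0;-0.3 0.03 -0.09 0 0 0;-0.3 0.03 -0.09 0 0 0;-0.3 0.03 -0.09 0 0 0;-0.3 0.03 -0.09 0 0 0;-0.3 0.03 -0.09 0 0 0;-0.2 0.03 -0.09 0 0 0;0 0 0 0 0 0;0 0 0 0 0 0"
  claw: 1

```text
time_s: 1.4
ee_pos: [0.5865, 0.355, 0.3372]
tool_rot: [2.21, -2.216, -0.009]
ft_force: [-0.3, 0.9, 0.4]
grip_width: 0.0872
```

Run:
```python
from h import *
st()
snap('wrist','w1');snap('scene','s1');snap('side','d1')
```

```text
1.4 [0.5865 0.355  0.3372] [ 2.21  -2.216 -0.009] [-0.3   0.94  0.44] 0.08716042661677799
```

View pics/w1.png

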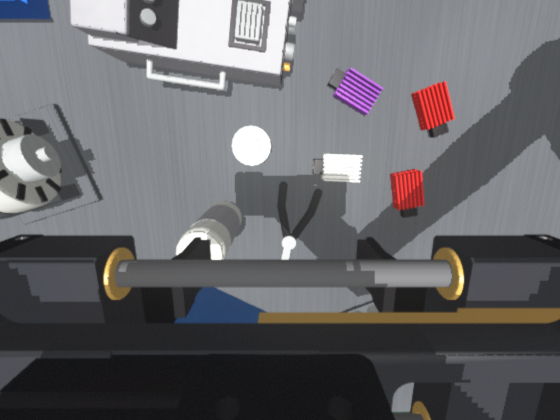

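View pics/d1.png

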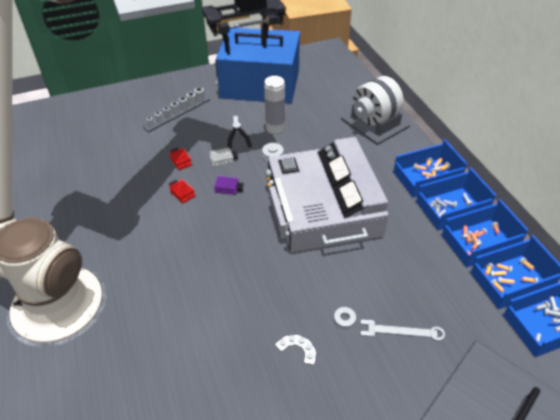

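Run:
```python
from h import *
im=ld('w1')[0]
cv2.imwrite('pics/c2.png',cv2.resize(im[0:210,180:400],None,fx=3.5,fy=2.8,interpolation=2)[:,:,::-1] if 0 else cv2.resize(im[0:200,190:400],None,fx=3,fy=3,interpolation=2)[:,:,::-1])
d=ld('d1')[0]
cv2.imwrite('pics/c3.png',cv2.resize(d[120:260,190:400],None,fx=3.7,fy=3.7,interpolation=2)[:,:,::-1])
```

```text
(no output)
```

View pics/c2.png

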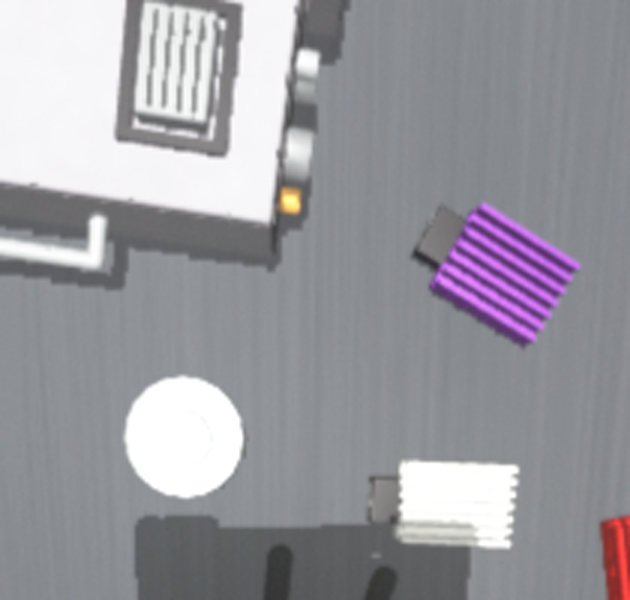

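View pics/c3.png

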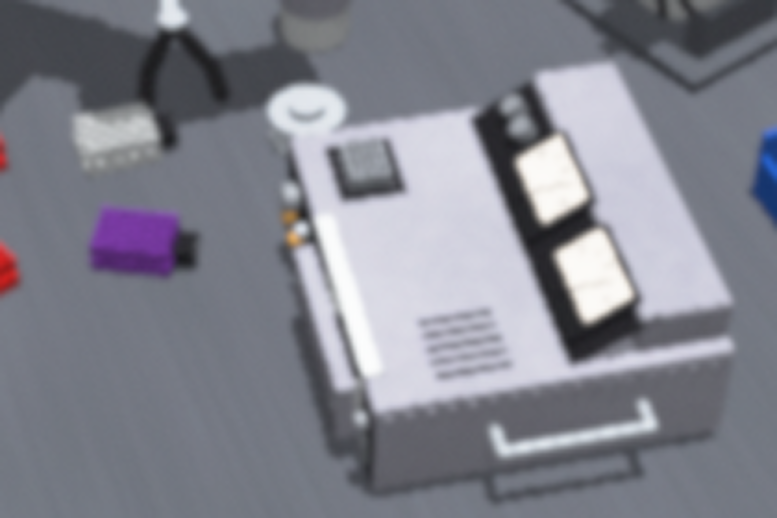

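Run:
```python
from h import *
w=lambda x,y:('w1',190+x/3,y/3)
s=lambda x,y:('d1',190+x/3.7,120+y/3.7)
print('cam',ray('w1',0,0)[0])
print('key',tri(w(175,65),s(366,160)),onz(*w(175,65),.102),onz(*s(366,160),.102))
P=[onz(*w(*p),.026) for p in [(401,462),(518,466),(512,548),(398,543)]]
print(np.round(P,4)); c=np.mean(P,0);print('mid',c, [np.linalg.norm(P[i]-P[(i+1)%4]) for i in range(4)])
d=(P[0]+P[3]-P[1]-P[2]);print('yaw',np.arctan2(d[1],d[0]))
print('side reg', tri(w(457,505),s(116,133)))
print('plug',onz(*w(370,500),.012))
# tester edges
print('+y edge deck', onz(*w(0,182),.088),onz(*w(270,222),.088))
L=onz(*s(293,140),.088),onz(*s(382,410),.088)
print('front edge',L, np.arctan2(*(L[0]-L[1])[[0,1]]),np.linalg.norm(L[0]-L[1]))
L=onz(*s(382,410),.088),onz(*s(732,340),.088)
print('-y edge',L, np.arctan2(*(L[1]-L[0])[[1,0]]),np.linalg.norm(L[0]-L[1]))
```

```text
cam [0.58918072 0.28804986 0.48876522]
key (array([0.6261394 , 0.15143994, 0.09604342]), array([0.0006, 0.0006])) [0.62500817 0.15367354 0.102     ] [0.6243203  0.14524389 0.102     ]
[[0.52   0.3108 0.026 ]
 [0.4585 0.313  0.026 ]
 [0.4589 0.3563 0.026 ]
 [0.5203 0.3533 0.026 ]]
mid [0.48940867 0.33333603 0.026     ] [np.float64(0.06155477139796152), np.float64(0.043221421112922244), np.float64(0.06140887614482743), np.float64(0.04251410325978238)]
yaw -0.0427640155537048
side reg (array([0.48892492, 0.33353007, 0.01669264]), array([0.0014, 0.0014]))
plug [0.53414992 0.33168906 0.012     ]
+y edge deck [0.70076517 0.19221299 0.088     ] [0.58798654 0.20764728 0.088     ]
front edge (array([0.58903892, 0.19858791, 0.088     ]), array([ 0.55420027, -0.0623168 ,  0.088     ])) 0.1327448960239662 0.2632204401676602
-y edge (array([ 0.55420027, -0.0623168 ,  0.088     ]), array([ 0.78765998, -0.08790981,  0.088     ])) -0.10918895762464965 0.23485833629521485
```

Call:
send_rows:
  rows: "0.21 -0.06 0.05 0 0 0;0.21 -0.06 0.05 0 0 0;0.21 -0.06 0.05 0 0 0;0.21 -0.06 0.05 0 0 0;0 0 0 0 0 0"
  claw: -1
  squeeze: 20

```text
time_s: 2.17
ee_pos: [0.6228, 0.2194, 0.3062]
tool_rot: [2.202, -2.222, -0.01]
ft_force: [1.1, 0.1, -0.1]
grip_width: 0.0448
```

Run:
```python
from h import *
st()
im=snap('wrist','w2')
cv2.imwrite('pics/c4.png',cv2.resize(im[0:290,60:460],None,fx=2,fy=2,interpolation=2)[:,:,::-1])
P=[onz('wrist0',357,148,.088),onz('wrist0',118,113,.088)];print(P,np.arctan2(*(P[1]-P[0])[[1,0]]))
```

```text
2.175 [0.6228 0.2194 0.3062] [ 2.202 -2.222 -0.01 ] [ 1.11  0.14 -0.15] 0.04482027394205865
[array([ 0.55156336, -0.05778729,  0.088     ]), array([ 0.78479722, -0.09091218,  0.088     ])] -0.14108084959206102
```

View pics/c4.png

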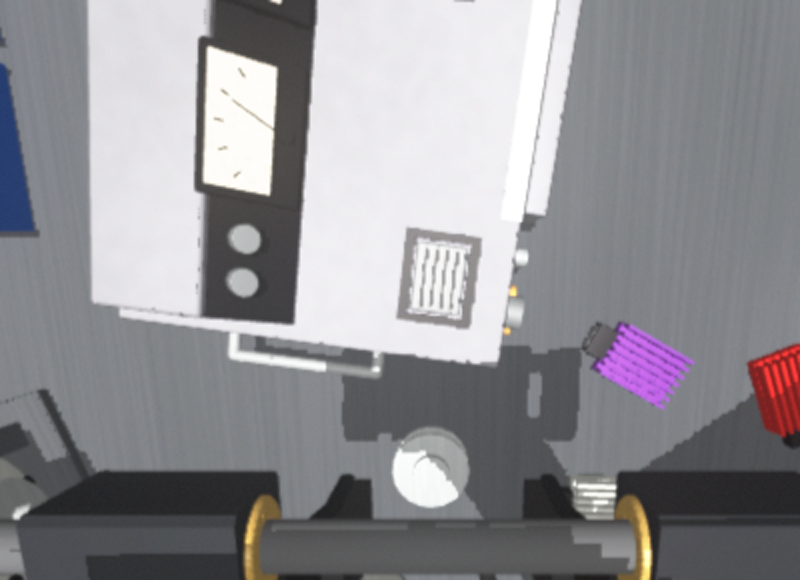

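Run:
```python
from h import *
w=lambda x,y:('w2',60+x/2,y/2)
print('key',onz(*w(439,279),.102), tri(w(439,279),('w1',190+175/3,65/3)), tri(w(439,279),('d1',190+366/3.7,120+160/3.7)))
a=onz(*w(499,363),.088); b=onz('wrist0',357,148,.088); c=onz(*w(120,316),.088)
print('corners',a,b,c,np.linalg.norm(a-b),np.arctan2(*(a-b)[[0,1]])); print(np.arctan2(*(c-a)[[1,0]]),np.linalg.norm(c-a))
print('tray panel top y+ outer corner',onz(*w(544,214),.072))
print('purple pts',onz(*w(585,345),.012),onz(*w(625,322),.026),onz(*w(693,362),.026))
```

```text
key [0.62478422 0.15265981 0.102     ] (array([0.62501328, 0.15272294, 0.09944381]), array([0.0002, 0.0002])) (array([0.62584403, 0.15224038, 0.09565083]), array([0.0011, 0.0011]))
corners [0.5869683 0.2052226 0.088    ] [ 0.55156336 -0.05778729  0.088     ] [0.82370201 0.17321024 0.088     ] 0.2653821944866092 0.133810091276945
-0.13440986471870434 0.2388883427393673
tray panel top y+ outer corner [0.55816118 0.11357127 0.072     ]
purple pts [0.51314853 0.20288464 0.012     ] [0.48789111 0.18469626 0.026     ] [0.43462361 0.21490693 0.026     ]
```

```bash
cat >> h.py <<'E'
def go(p,yaw=None,n=1):
    "yaw: world angle of jaw(tool y) axis, mod pi ; prints units total & per row"
    s=bot.get_state(); R=Ro.from_rotvec(s['tool_rot']); d=R.inv().apply(np.array(p)-s['ee_pos'])/.15
    out=[0,0,0]
    if yaw is not None:
        best=None
        for y in (yaw,yaw+np.pi):
            Y=np.array([np.cos(y),np.sin(y),0]);Z=np.array([0,0,-1.]);T=Ro.from_matrix(np.c_[np.cross(Y,Z),Y,Z])
            r=(R.inv()*T).as_rotvec()/np.pi
            print('  option j6',s['joints'][5], np.round(r,4))
            if best is None or np.linalg.norm(r)<np.linalg.norm(best): best=r
        out=best
    print('total',np.round(d,3),'rot',np.round(out,4),'/n',np.round(d/n,3),np.round(np.array(out)/n,4))
E
python3 -c "
from h import *
go([.6248,.1527,.135],0,6)"
```

```text
option j6 -0.5901578005615117 [-0.0021 -0.0062  0.9975]
  option j6 -0.5901578005615117 [ 0.004  -0.0013 -0.0025]
total [ 0.447 -0.031  1.146] rot [ 0.004  -0.0013 -0.0025] /n [ 0.074 -0.005  0.191] [ 0.0007 -0.0002 -0.0004]
```

Call:
send_rows:
  rows: "0.1 -0.008 0.19 0.004 -0.001 0;0.1 -0.008 0.19 0 0 0;0.1 -0.007 0.19 0 0 0;0.1 -0.007 0.19 0 0 0;0.047 0 0.19 0 0 0;0 0 0.19 0 0 0;0 0 0 0 0 0;0 0 0 0 0 0"

```text
time_s: 3.22
ee_pos: [0.6288, 0.1565, 0.1358]
tool_rot: [-2.211, 2.218, -0.007]
ft_force: [1.2, -0.3, 0.1]
grip_width: 0.0002
```

```bash
python3 -c "
from h import *
go([.6248,.1527,.116],0,3);st()"
```

```text
option j6 -0.49796321392369597 [0.0019 0.0049 0.9989]
  option j6 -0.49796321392369597 [-0.0031  0.0012 -0.0011]
total [0.026 0.028 0.132] rot [-0.0031  0.0012 -0.0011] /n [0.009 0.009 0.044] [-0.001   0.0004 -0.0004]
3.225 [0.6288 0.1565 0.1358] [-2.211  2.218 -0.007] [ 1.23 -0.3   0.11] 0.0002486863858309885
```

Call:
send_rows:
  rows: "0.013 0.014 0.044 -0.003 0.001 0;0.013 0.014 0.044 0 0 0;0 0 0.044 0 0 0;0 0 0 0 0 0;0 0 0.02 0 0 0;0 0 0.015 0 0 0;0 0 0.015 0 0 0"

```text
time_s: 4.1
ee_pos: [0.6258, 0.1535, 0.1112]
tool_rot: [-2.215, 2.22, -0.003]
ft_force: [-2.8, 0.4, 5.4]
grip_width: 0.0008
```

Call:
send_rows:
  rows: "0 0 0.015 0 0 0;0 0 0.015 0 0 0;0 0 0.015 0 0 0"

```text
time_s: 4.47
ee_pos: [0.6261, 0.1536, 0.1046]
tool_rot: [-2.215, 2.219, -0.004]
ft_force: [-2.0, 1.0, 3.6]
grip_width: 0.0007
```

Call:
send_rows:
  rows: "0 0 0.012 0 0 0;0 0 0 0 0 0"

```text
time_s: 4.72
ee_pos: [0.626, 0.1536, 0.1036]
tool_rot: [-2.215, 2.219, -0.004]
ft_force: [-2.0, 0.5, 3.1]
grip_width: 0.0007
```

```bash
python3 -c "
from h import *
st();im=snap('wrist','w3')"
```

```text
4.725 [0.626  0.1536 0.1036] [-2.215  2.219 -0.004] [-2.02  0.51  3.09] 0.0007054622826939373
```

View pics/w3.png

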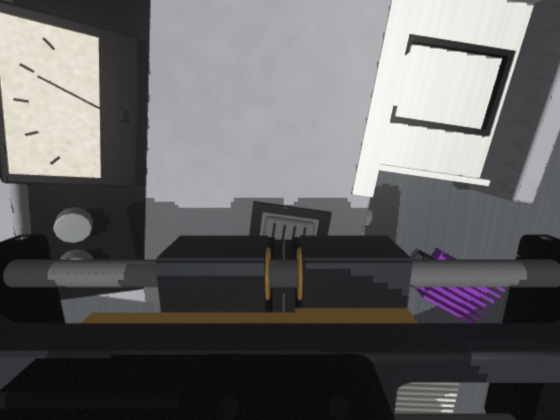

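Call:
send_rows:
  rows: "0 0 -0.15 0 0 0;0 0 -0.25 0 0 0;0 0.15 -0.25 0 0 0;0 0.2 -0.25 0 0 0;0 0.2 -0.2 0 0 0;0 0 0 0 0 0;0 0 0 0 0 0"
  claw: 1

```text
time_s: 5.65
ee_pos: [0.5418, 0.1539, 0.267]
tool_rot: [-2.214, 2.222, -0.0]
ft_force: [0.6, 0.1, 0.2]
grip_width: 0.0627
```

```bash
python3 -c "
from h import *
st();im=snap('wrist','w4');cv2.imwrite('pics/c5.png',cv2.resize(im[0:240,200:500],None,fx=2.5,fy=2.5,interpolation=2)[:,:,::-1])
go([.4894,.3335,.12],np.pi/2-.043,8)"
```

```text
5.65 [0.5418 0.1539 0.267 ] [-2.214  2.222 -0.   ] [0.61 0.1  0.19] 0.06265507727122406
  option j6 -0.5671551447816804 [-2.000e-04  1.700e-03  5.126e-01]
  option j6 -0.5671551447816804 [-1.700e-03 -2.000e-04 -4.874e-01]
total [-1.194  0.359  0.983] rot [-1.700e-03 -2.000e-04 -4.874e-01] /n [-0.149  0.045  0.123] [-0.0002 -0.     -0.0609]
```

View pics/c5.png

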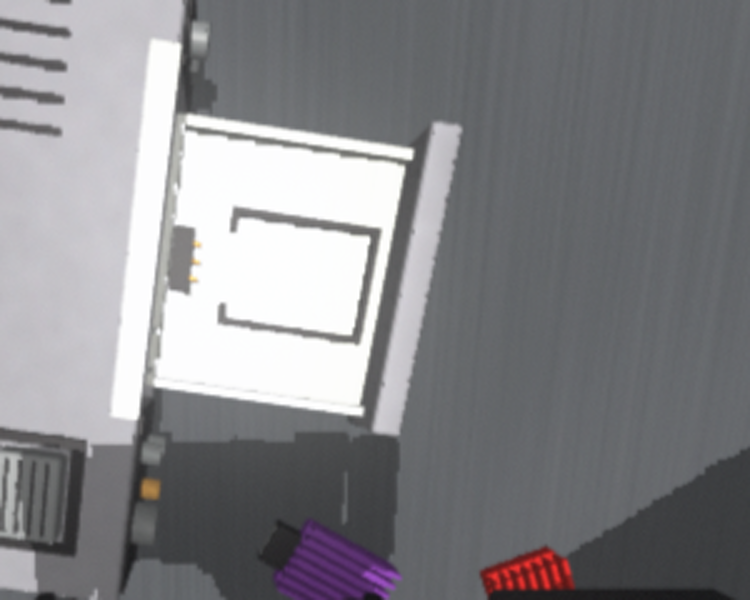

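```bash
python3 -c "
from h import *
print('can',onz('d1',275,82,.17),onz('d1',275,128,0),'pulley',onz('d1',272,149,.034))
w=lambda x,y:('w4',200+x/2.5,y/2.5)
P=np.array([onz(*w(*p),.040) for p in [(234,208),(381,229),(359,343),(219,324)]]);print(P.round(4),P.mean(0),[np.linalg.norm(P[i]-P[(i+1)%4]) for i in range(4)])
d=P[0]+P[3]-P[1]-P[2];print(np.arctan2(d[1],d[0]))
Q=[onz(*w(*p),.072) for p in [(461,126),(399,434)]];print(Q,(Q[0]+Q[1])/2,np.linalg.norm(Q[0]-Q[1]),np.arctan2(*(Q[1]-Q[0])[[0,1]]))
"
```

```text
can [0.68475525 0.40947688 0.17      ] [0.68476191 0.41667571 0.        ] pulley [0.62913548 0.28948716 0.034     ]
[[0.5305 0.0231 0.04  ]
 [0.4591 0.0329 0.04  ]
 [0.4672 0.0865 0.04  ]
 [0.5378 0.077  0.04  ]] [0.49865016 0.05487793 0.04      ] [np.float64(0.07210525790298693), np.float64(0.054188540934043905), np.float64(0.07123432952597494), np.float64(0.054333092332499604)]
-0.13444741048847328
[array([ 0.4340465 , -0.00382077,  0.072     ]), array([0.45243805, 0.1284405 , 0.072     ])] [0.44324227 0.06230987 0.072     ] 0.1335338648125498 0.13816864005561463
```

Wrist crop: the tray is out and the nest is clear, with rib outer corners at 71.6 x 54.2 mm, as expected. The nest centre is about (0.4987, 0.0549) with yaw -0.135. Next is the grasp.

Call:
send_rows:
  rows: "-0.1 0 0 0 0 -0.055;-0.15 0.03 0 0 0 -0.055;-0.15 0.06 0 0 0 -0.055;-0.15 0.1 0 0 0 -0.055;-0.15 0.1 0.05 0 0 -0.055;-0.1 0.1 0.1 0 0 -0.055;-0.05 0.1 0.1 0 0 -0.055;0 0.15 0.1 0 0 -0.055;0 0.15 0.1 0 0 -0.047;0 0 0 0 0 0"

```text
time_s: 6.95
ee_pos: [0.4203, 0.1716, 0.1813]
tool_rot: [3.127, -0.0, -0.028]
ft_force: [0.5, 0.1, 0.1]
grip_width: 0.0873
```

```bash
python3 -c "
from h import *
st()
go([.4894,.3335,.12],np.pi/2-.043,8)"
```

```text
6.95 [0.4203 0.1716 0.1813] [ 3.127 -0.    -0.028] [0.51 0.06 0.05] 0.08725462833821213
  option j6 0.8254621489286733 [-0.0086  0.0072 -0.9863]
  option j6 0.8254621489286733 [0.0047 0.0056 0.0136]
total [ 0.468 -1.085  0.385] rot [0.0047 0.0056 0.0136] /n [ 0.058 -0.136  0.048] [0.0006 0.0007 0.0017]
```

Call:
send_rows:
  rows: "0.09 -0.22 0 0.005 0.005 0.013;0.09 -0.22 0 0 0 0;0.09 -0.22 0.1 0 0 0;0.09 -0.22 0.1 0 0 0;0.1 -0.2 0.1 0 0 0;0 0 0.085 0 0 0;0 0 0 0 0 0"

```text
time_s: 7.82
ee_pos: [0.5029, 0.3406, 0.1177]
tool_rot: [-3.14, 0.09, -0.001]
ft_force: [-0.5, -0.1, 0.1]
grip_width: 0.087
```

```bash
python3 -c "
from h import *
st()
im=snap('wrist','w5')
go([.4894,.3335,.03],np.pi/2-.043,4)"
```

```text
7.825 [0.5029 0.3406 0.1177] [-3.14e+00  9.00e-02 -1.00e-03] [-0.53 -0.07  0.15] 0.08704084030448565
  option j6 0.651708263632238 [-1.000e-03  7.000e-04  9.955e-01]
  option j6 0.651708263632238 [-0.0004 -0.0006 -0.0045]
total [-0.091  0.055  0.591] rot [-0.0004 -0.0006 -0.0045] /n [-0.023  0.014  0.148] [-0.0001 -0.0002 -0.0011]
```

View pics/w5.png

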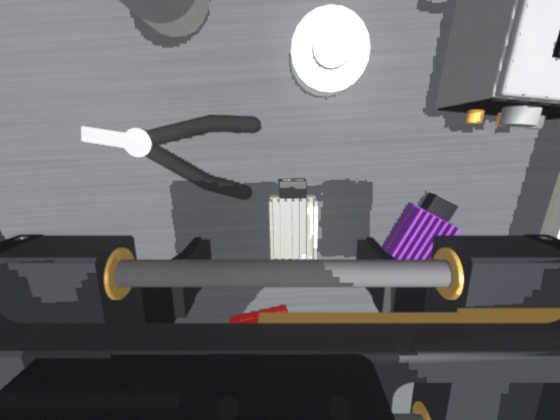

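Call:
send_rows:
  rows: "-0.05 0.03 0.1 0 0 -0.0045;-0.04 0.025 0.12 0 0 0;0 0 0.12 0 0 0;0 0 0.12 0 0 0;0 0 0.1 0 0 0;0 0 0 0 0 0;0 0 0 0 0 0"

```text
time_s: 8.75
ee_pos: [0.4922, 0.3333, 0.0397]
tool_rot: [-3.131, 0.074, -0.018]
ft_force: [-0.2, 0.7, -0.1]
grip_width: 0.0869
```

```bash
python3 -c "
from h import *
st()
im=snap('wrist','w6')
go([.4894,.3335,.021],np.pi/2-.043,1)"
```

```text
8.75 [0.4922 0.3333 0.0397] [-3.131  0.074 -0.018] [-0.16  0.66 -0.09] 0.08691417377601848
  option j6 0.6520260813973686 [-0.0055  0.0051  0.9986]
  option j6 0.6520260813973686 [-0.0032 -0.0035 -0.0014]
total [-0.02   0.     0.125] rot [-0.0032 -0.0035 -0.0014] /n [-0.02   0.     0.125] [-0.0032 -0.0035 -0.0014]
```

View pics/w6.png

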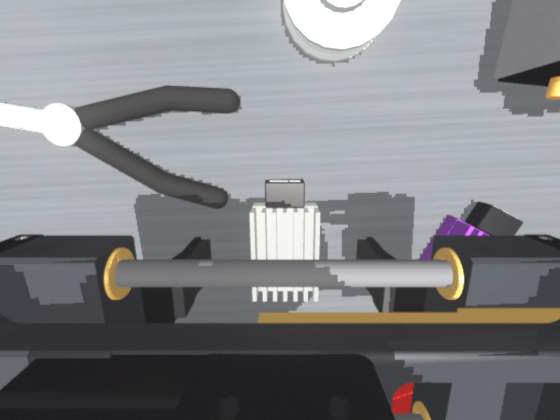

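Call:
send_rows:
  rows: "-0.02 0 0.06 -0.003 -0.003 0;0 0 0.06 0 0 0;0 0 0 0 0 0"

```text
time_s: 9.18
ee_pos: [0.4894, 0.3339, 0.0214]
tool_rot: [-3.139, 0.074, -0.003]
ft_force: [0.5, 0.7, 0.2]
grip_width: 0.0876
```

```bash
python3 -c "
from h import *
st()
go([.4894,.3335,.021],np.pi/2-.043,1)"
```

```text
9.175 [0.4894 0.3339 0.0214] [-3.139e+00  7.400e-02 -3.000e-03] [0.49 0.67 0.24] 0.08758242131098855
  option j6 0.650472796572046 [-9.000e-04  7.000e-04  9.986e-01]
  option j6 0.650472796572046 [-0.0005 -0.0006 -0.0014]
total [0.    0.003 0.003] rot [-0.0005 -0.0006 -0.0014] /n [0.    0.003 0.003] [-0.0005 -0.0006 -0.0014]
```

Call:
send_rows:
  rows: "0 0 0 0 0 0;0 0 0 0 0 0;0 0 0 0 0 0;0 0 0 0 0 0;0 0 0 0 0 0;0 0 0 0 0 0;0 0 0 0 0 0;0 0 0 0 0 0"
  claw: -1
  squeeze: 20

```text
time_s: 10.18
ee_pos: [0.4896, 0.334, 0.0217]
tool_rot: [-3.139, 0.074, -0.004]
ft_force: [-0.5, 0.4, 0.6]
grip_width: 0.0419
```

Call:
send_rows:
  rows: "0 0 -0.1 0 0 0;0 0 -0.2 0 0 0;0 0 -0.2 0 0 0;0 0 -0.2 0 0 0;0 0 -0.2 0 0 0;0 0 0 0 0 0;0 0 0 0 0 0"

```text
time_s: 11.05
ee_pos: [0.4877, 0.3328, 0.1627]
tool_rot: [-3.139, 0.076, 0.0]
ft_force: [-0.3, -1.1, -1.7]
grip_width: 0.0413
```

```bash
python3 -c "
from h import *
st()
snap('wrist','w7');
go([.4987,.0549,.14],np.pi/2-.135,8)"
```

```text
11.05 [0.4877 0.3328 0.1627] [-3.139  0.076  0.   ] [-0.29 -1.05 -1.7 ] 0.04129194786211351
  option j6 0.650541232565242 [ 2.000e-04 -7.000e-04 -9.723e-01]
  option j6 0.650541232565242 [-0.0004 -0.0001  0.0277]
total [0.16  1.848 0.15 ] rot [-0.0004 -0.0001  0.0277] /n [0.02  0.231 0.019] [-0.0001 -0.      0.0035]
```

View pics/w7.png

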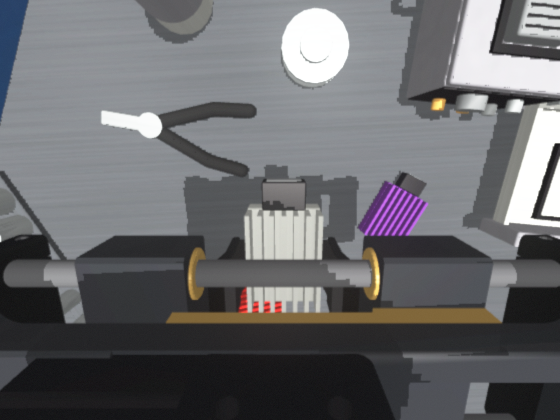

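```bash
python3 -c "
from h import *
s=bot.get_state();R=Ro.from_rotvec(s['tool_rot']);p=np.array(s['ee_pos'])
for u,v,z in [(246,207,.0045),(323,207,.0045),(263,181,-.0025),(305,181,-.0025)]:
    print(R.inv().apply(onz('w7',u,v,p[2]+z)-p).round(4))
"
```

```text
[ 0.0333 -0.0192 -0.0045]
[ 0.0333  0.0208 -0.0045]
[ 0.0459 -0.0106  0.0025]
[0.0459 0.0117 0.0025]
```

Call:
send_rows:
  rows: "0 0.12 0 0 0 0;0.02 0.2 0 0 0 0.007;0.02 0.22 0 0 0 0.007;0.02 0.22 0 0 0 0.007;0.02 0.22 0 0 0 0.007;0.02 0.22 0 0 0 0;0.02 0.22 0.04 0 0 0;0.02 0.2 0.04 0 0 0;0.02 0.15 0.04 0 0 0;0 0 0 0 0 0;0 0 0 0 0 0"

```text
time_s: 12.48
ee_pos: [0.4732, 0.0467, 0.1349]
tool_rot: [3.119, -0.225, -0.033]
ft_force: [0.5, 0.5, -1.8]
grip_width: 0.0414
```

```bash
python3 -c "
from h import *
st()
im=snap('wrist','w8');snap('side','d8')
go([.4987,.0549,.08],np.pi/2-.135,8)"
```

```text
12.475 [0.4732 0.0467 0.1349] [ 3.119 -0.225 -0.033] [ 0.51  0.5  -1.75] 0.04138938703174264
  option j6 0.9823679080622395 [ 0.0099 -0.0077  0.9973]
  option j6 0.9823679080622395 [ 0.0049  0.0063 -0.0026]
total [ 0.168 -0.08   0.362] rot [ 0.0049  0.0063 -0.0026] /n [ 0.021 -0.01   0.045] [ 0.0006  0.0008 -0.0003]
```

View pics/w8.png

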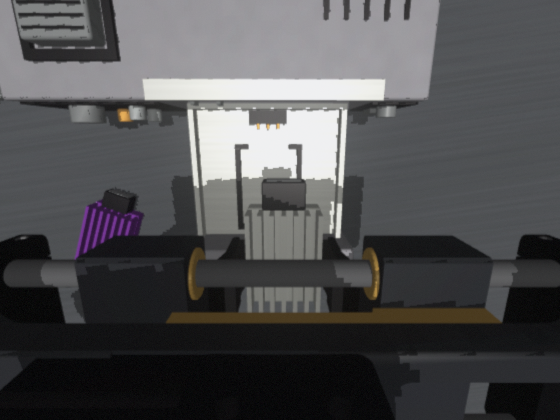

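View pics/d8.png

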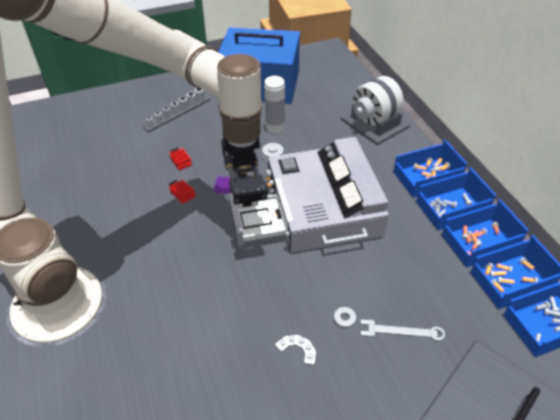

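```bash
python3 -c "
from h import *
im=ld('w8')[0];cv2.imwrite('pics/c6.png',cv2.resize(im[90:260,170:370],None,fx=3.5,fy=3.5,interpolation=2)[:,:,::-1])
"
```

```text
(no output)
```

View pics/c6.png

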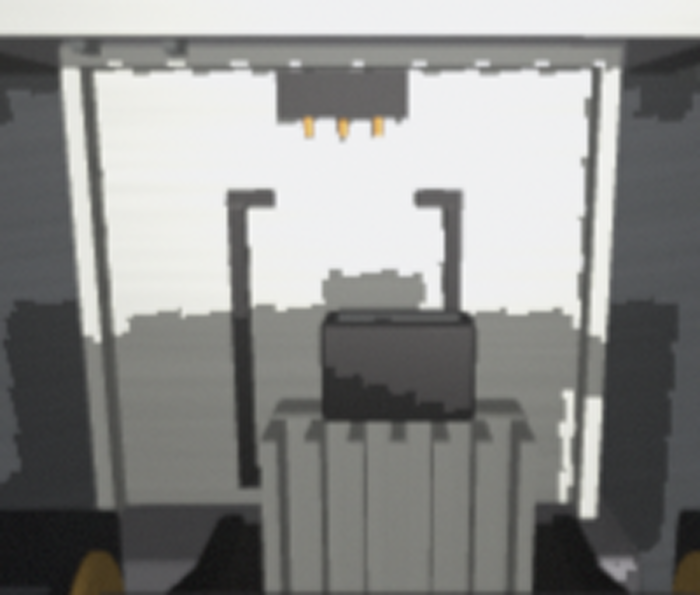

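```bash
python3 -c "
from h import *
w=lambda x,y:('w8',170+x/3.5,90+y/3.5)
a=onz(*w(227,190),.04);b=onz(*w(462,190),.04);print(a,b,np.linalg.norm(a-b));d=a-b;print('yaw',np.arctan2(-d[0],d[1]))
u=np.array([-(-d[1]),-d[0],0]);u/=np.linalg.norm(u);print(u);print('nest',(a+b)/2-u*.0358)
_,K,R,t=ld('w8');s=bot.get_state();R=Ro.from_rotvec(s['tool_rot']);p=np.array(s['ee_pos'])
for x,y,z in [(262,438,.0045),(535,438,.0045),(322,313,-.0025),(475,313,-.0025)]: print(R.inv().apply(onz(*w(x,y),p[2]+z)-p).round(4))
"
```

```text
[0.53939524 0.07581423 0.04      ] [0.53144565 0.02126071 0.04      ] 0.05512968988970235
yaw -0.14470243986417122
[ 0.98954886 -0.14419799  0.        ]
nest [0.4999946  0.05369975 0.04      ]
[ 0.0295 -0.0196 -0.0054]
[ 0.0293  0.0211 -0.0048]
[ 0.0472 -0.0108  0.0014]
[0.0471 0.0123 0.0018]
```

Call:
send_rows:
  rows: "0.06 -0.03 0 0.005 0.006 -0.003;0.06 -0.03 0.1 0 0 0;0.048 -0.02 0.1 0 0 0;0 0 0.1 0 0 0;0 0 0 0 0 0;0 0 0 0 0 0"

```text
time_s: 13.32
ee_pos: [0.5031, 0.0585, 0.0852]
tool_rot: [-3.135, 0.204, 0.001]
ft_force: [-0.4, -0.1, -2.4]
grip_width: 0.0417
```

```bash
python3 -c "
from h import *
st()
go([.4988,.0548,.07],np.pi/2-.137,1)"
```

```text
13.325 [0.5031 0.0585 0.0852] [-3.135e+00  2.040e-01  1.000e-03] [-0.4  -0.11 -2.43] 0.041666934040555326
  option j6 1.0053681214484353 [-4.000e-04 -2.000e-04 -9.977e-01]
  option j6 1.0053681214484353 [-0.0001  0.0002  0.0023]
total [-0.025  0.028  0.101] rot [-0.0001  0.0002  0.0023] /n [-0.025  0.028  0.101] [-0.0001  0.0002  0.0023]
```

Call:
send_rows:
  rows: "-0.025 0.028 0.03 0 0 0.002;0 0 0.03 0 0 0;0 0 0 0 0 0;0 0 0 0 0 0"

```text
time_s: 13.82
ee_pos: [0.4991, 0.0547, 0.0766]
tool_rot: [-3.133, 0.214, -0.002]
ft_force: [-0.3, 0.2, -2.3]
grip_width: 0.0419
```

```bash
python3 -c "
from h import *
st()
go([.4988,.0548,.0555],np.pi/2-.137,1)
im=snap('wrist','w9');cv2.imwrite('pics/c7.png',cv2.resize(im[60:260,170:400],None,fx=3,fy=3,interpolation=2)[:,:,::-1])
im=snap('side','d9');cv2.imwrite('pics/c8.png',cv2.resize(im[130:260,200:330],None,fx=4,fy=4,interpolation=2)[:,:,::-1])
"
```

```text
13.825 [0.4991 0.0547 0.0766] [-3.133e+00  2.140e-01 -2.000e-03] [-0.35  0.22 -2.26] 0.04192857264368381
  option j6 1.0021549701034782 [ 7.000e-04 -8.000e-04 -9.999e-01]
  option j6 1.0021549701034782 [-0.0005 -0.0004  0.0001]
total [-0.002 -0.     0.141] rot [-0.0005 -0.0004  0.0001] /n [-0.002 -0.     0.141] [-0.0005 -0.0004  0.0001]
```

View pics/c7.png

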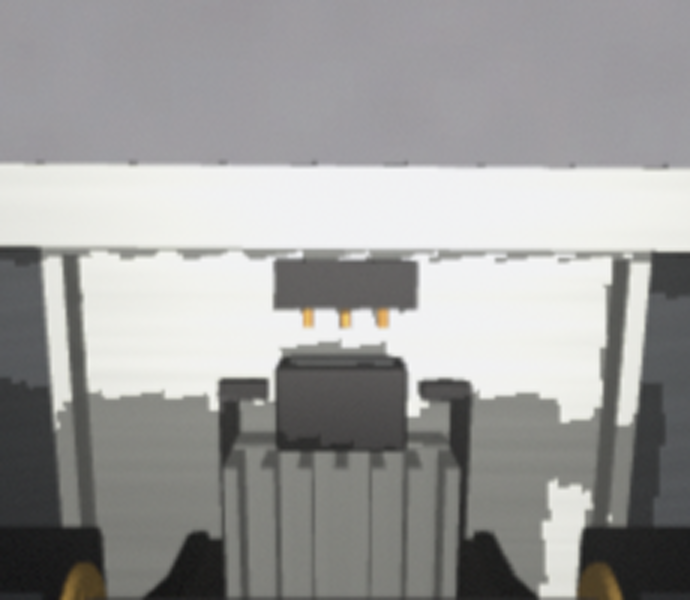

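View pics/c8.png

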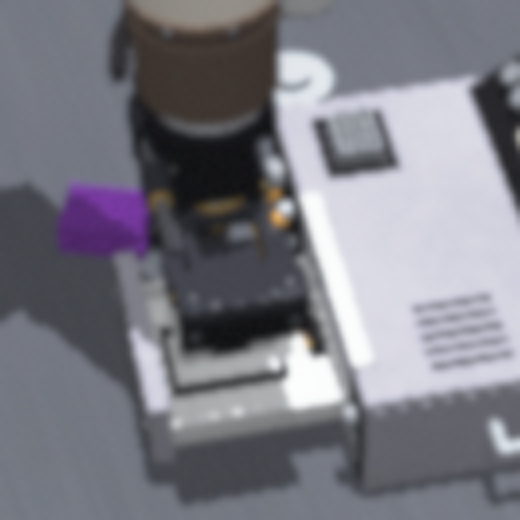

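```bash
python3 -c "
from h import *
w=lambda x,y:('w9',170+x/3,60+y/3)
a=onz(*w(220,380),.04);b=onz(*w(471,380),.04);d=a-b;print(np.linalg.norm(d),np.arctan2(-d[0],d[1]))
u=np.array([d[1],-d[0],0])/np.linalg.norm(d);print('nest',(a+b)/2-u*.0358)
s=bot.get_state();R=Ro.from_rotvec(s['tool_rot']);p=np.array(s['ee_pos'])
for x,y,z in [(225,463,.0045),(460,463,.0045),(278,358,-.0025),(407,358,-.0025)]: print(R.inv().apply(onz(*w(x,y),p[2]+z)-p).round(4))
"
```

```text
0.054716662832572587 -0.13649184905524053
nest [0.50064263 0.05340041 0.04      ]
[ 0.0296 -0.0201 -0.0044]
[ 0.0296  0.0209 -0.0045]
[ 0.047  -0.011   0.0026]
[0.047  0.0118 0.0025]
```

Call:
send_rows:
  rows: "0.006 0.002 0.04 0 0 0;0 0 0.04 0 0 0;0 0 0.03 0 0 0;0 0 0.015 0 0 0;0 0 0 0 0 0;0 0 0 0 0 0"

```text
time_s: 14.68
ee_pos: [0.5001, 0.0544, 0.0563]
tool_rot: [-3.133, 0.214, -0.002]
ft_force: [-0.8, 0.1, -1.2]
grip_width: 0.0419
```

```bash
python3 -c "
from h import *
st()
go([.4998,.0542,.0555],np.pi/2-.137,1)
im=snap('wrist','w10');cv2.imwrite('pics/c9.png',cv2.resize(im[60:260,170:400],None,fx=3,fy=3,interpolation=2)[:,:,::-1])
"
```

```text
14.675 [0.5001 0.0544 0.0563] [-3.133e+00  2.140e-01 -2.000e-03] [-0.77  0.12 -1.15] 0.04190213232837147
  option j6 1.0038560072572091 [ 5.000e-04 -7.000e-04 -9.998e-01]
  option j6 1.0038560072572091 [-0.0004 -0.0003  0.0002]
total [-0.002  0.002  0.006] rot [-0.0004 -0.0003  0.0002] /n [-0.002  0.002  0.006] [-0.0004 -0.0003  0.0002]
```

View pics/c9.png

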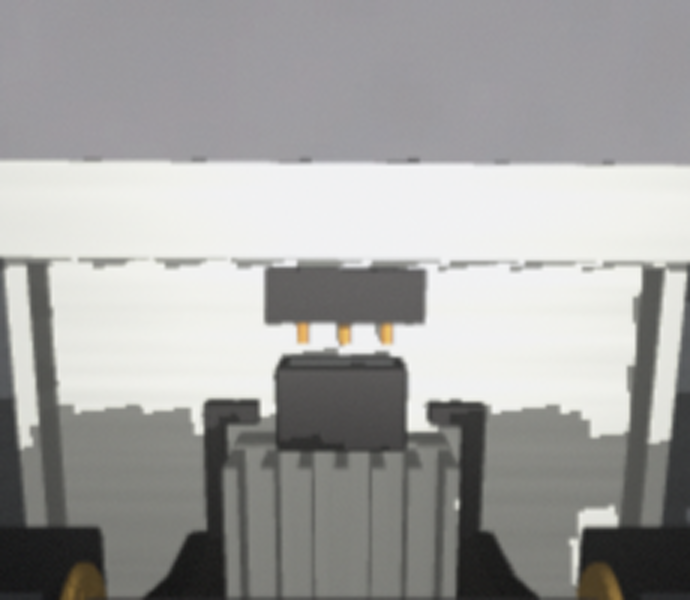

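Call:
send_rows:
  rows: "0 0 0.006 0 0 0;0 0 0 0 0 0"

```text
time_s: 14.98
ee_pos: [0.5004, 0.0545, 0.0558]
tool_rot: [-3.133, 0.214, -0.003]
ft_force: [0.5, 0.5, -1.1]
grip_width: 0.0419
```

Call:
send_rows:
  rows: "0 0 0 0 0 0;0 0 0 0 0 0;0 0 0 0 0 0;0 0 0 0 0 0"
  claw: 0.35

```text
time_s: 15.48
ee_pos: [0.5014, 0.0548, 0.0568]
tool_rot: [-3.132, 0.213, -0.007]
ft_force: [0.7, -0.1, 0.1]
grip_width: 0.0585
```

Call:
send_rows:
  rows: "0 0 -0.05 0 0 0;0 0 -0.15 0 0 0;0 0 -0.25 0 0 0;0 0 -0.25 0 0 0;-0.1 0 -0.2 0 0 0;-0.2 0 0 0 0 0;-0.2 0 0 0 0 0;-0.2 0 0 0 0 0;0 0 0 0 0 0"

```text
time_s: 16.6
ee_pos: [0.3947, 0.0689, 0.2001]
tool_rot: [-3.129, 0.213, -0.016]
ft_force: [0.9, 0.0, 0.6]
grip_width: 0.0592
```

```bash
python3 -c "
from h import *
st()
im=snap('wrist','w11');
im=snap('side','d11');cv2.imwrite('pics/c10.png',cv2.resize(im[130:260,200:330],None,fx=4,fy=4,interpolation=2)[:,:,::-1])
"
```

```text
16.6 [0.3947 0.0689 0.2001] [-3.129  0.213 -0.016] [0.9  0.04 0.59] 0.05918913676344737
```

View pics/w11.png

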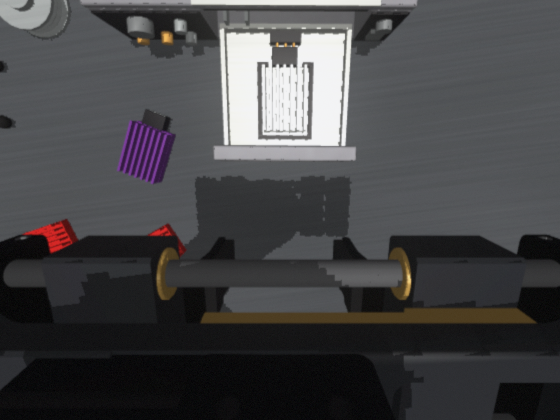

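View pics/c10.png

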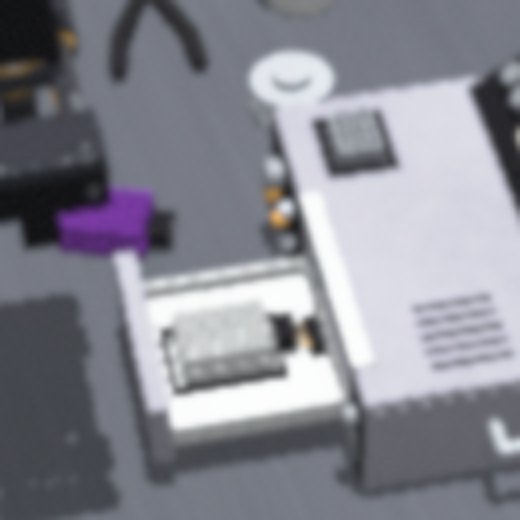

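```bash
python3 -c "
from h import *
im=ld('w11')[0];cv2.imwrite('pics/c11.png',cv2.resize(im[0:170,200:370],None,fx=3.5,fy=3.5,interpolation=2)[:,:,::-1])
w=lambda x,y:('w11',x,y)
a=onz(*w(214,160),.022) ;print(onz('w11',214,147,.072),onz('w11',356,147,.072))
go([.4185-.005,.0655,.05],np.pi/2-.137,6)
"
```

```text
[0.46429058 0.12612359 0.072     ] [ 0.4461487  -0.00637912  0.072     ]
  option j6 0.8497091612226657 [ 0.0053 -0.0032 -0.9999]
  option j6 0.8497091612226657 [-0.002  -0.0034  0.    ]
total [0.104 0.016 1.003] rot [-0.002  -0.0034  0.    ] /n [0.017 0.003 0.167] [-0.0003 -0.0006  0.    ]
```

View pics/c11.png

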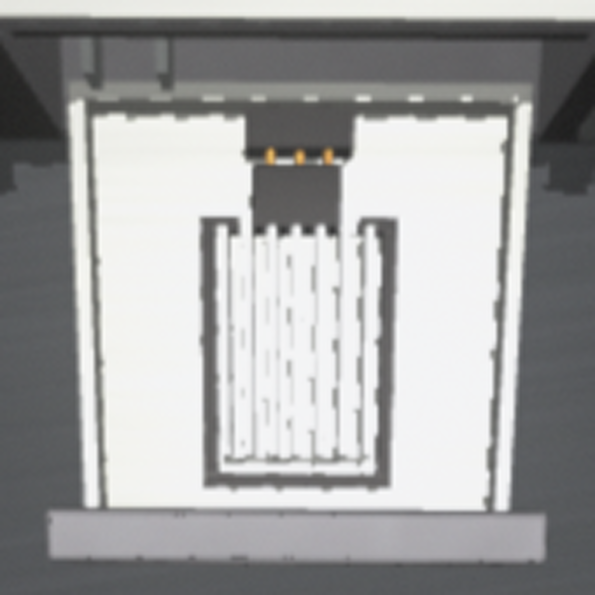

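The regulator sits squarely between all four ribs with its plug in the gap. Now I'll close the jaws and move down in front of the panel.

Call:
send_rows:
  rows: "0 0 0 -0.002 -0.003 0;0.02 0.004 0.15 0 0 0;0.02 0.004 0.2 0 0 0;0.02 0.004 0.2 0 0 0;0 0 0.2 0 0 0;0 0 0.15 0 0 0;0 0 0.1 0 0 0;0 0 0 0 0 0;0 0 0 0 0 0"
  claw: -1

```text
time_s: 17.82
ee_pos: [0.415, 0.0674, 0.0453]
tool_rot: [3.132, -0.221, 0.002]
ft_force: [0.7, 0.4, 0.2]
grip_width: 0.0009
```

```bash
python3 -c "
from h import *
st()
go([.4185-.005,.0655,.05],np.pi/2-.137,1)
"
```

```text
17.825 [0.415  0.0674 0.0453] [ 3.132e+00 -2.210e-01  2.000e-03] [0.66 0.42 0.18] 0.0009089178580417886
  option j6 0.8732796426487311 [-8.000e-04 -9.000e-04  9.987e-01]
  option j6 0.8732796426487311 [ 0.0005 -0.0005 -0.0013]
total [-0.008  0.014 -0.032] rot [ 0.0005 -0.0005 -0.0013] /n [-0.008  0.014 -0.032] [ 0.0005 -0.0005 -0.0013]
```

Call:
send_rows:
  rows: "0 0.014 -0.035 0 0 -0.001;0.02 0 0 0 0 0;0.03 0 0 0 0 0;0.03 0 0 0 0 0;0.03 0 0 0 0 0;0.03 0 0 0 0 0;0.03 0 0 0 0 0;0.03 0 0 0 0 0"

```text
time_s: 18.82
ee_pos: [0.446, 0.061, 0.0525]
tool_rot: [3.133, -0.217, 0.003]
ft_force: [-2.4, 1.2, 1.1]
grip_width: 0.0007
```

```bash
python3 -c "
from h import *
st()
im=snap('side','d12');cv2.imwrite('pics/c12.png',cv2.resize(im[130:260,200:330],None,fx=4,fy=4,interpolation=2)[:,:,::-1])
"
```

```text
18.825 [0.446  0.061  0.0525] [ 3.133e+00 -2.170e-01  3.000e-03] [-2.44  1.21  1.11] 0.0006836527989371735
```

View pics/c12.png

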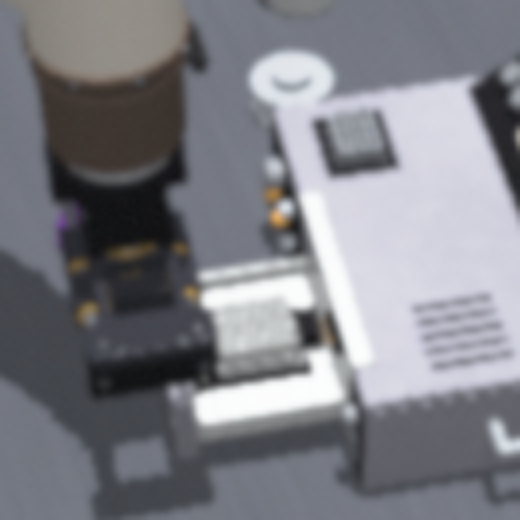

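Call:
send_rows:
  rows: "0.035 0 0 0 0 0;0.035 0 0 0 0 0;0.035 0 0 0 0 0;0.035 0 0 0 0 0;0.035 0 0 0 0 0;0.035 0 0 0 0 0;0.035 0 0 0 0 0;0.035 0 0 0 0 0;0.035 0 0 0 0 0;0.035 0 0 0 0 0"

```text
time_s: 20.12
ee_pos: [0.5006, 0.0528, 0.0523]
tool_rot: [3.132, -0.218, -0.002]
ft_force: [-3.6, 2.0, 1.7]
grip_width: 0.0005
```

```bash
cat >> h.py <<'E'
def jt():
    s=st();d=np.array(s['ee_pos'])[:2]-[.5652,.044];x=d@[np.cos(.135),-np.sin(.135)];y=d@[np.sin(.135),np.cos(.135)]
    f=np.array(s['ft_force'])[:2]@[np.cos(.135),-np.sin(.135)]
    print('joint est',round(-x-.0225,4),'lat',round(y,4),'F',round(f,2))
E
python3 -c "
from h import *
jt();go([.52,.0503,.05],np.pi/2-.137,1)"
```

```text
20.125 [0.5006 0.0528 0.0523] [ 3.132e+00 -2.180e-01 -2.000e-03] [-3.64  1.98  1.73] 0.00046218897972781194
joint est 0.0427 lat 0.0001 F -3.88
  option j6 1.001760481923107 [ 5.000e-04 -9.000e-04  9.994e-01]
  option j6 1.001760481923107 [ 0.0006  0.0003 -0.0006]
total [ 0.131 -0.001  0.015] rot [ 0.0006  0.0003 -0.0006] /n [ 0.131 -0.001  0.015] [ 0.0006  0.0003 -0.0006]
```

Call:
send_rows:
  rows: "0.025 0 0.003 0 0 0;0.025 0 0.003 0 0 0;0.025 0 0.003 0 0 0;0.025 0 0 0 0 0;0.025 0 0 0 0 0"

```text
time_s: 20.75
ee_pos: [0.5197, 0.0496, 0.0506]
tool_rot: [3.131, -0.218, -0.004]
ft_force: [-3.8, 1.5, 3.0]
grip_width: 0.0004
```

Call:
send_rows:
  rows: "0.015 0 0 0 0 0;0.015 0 0 0 0 0;0.015 0 0 0 0 0"

```text
time_s: 21.12
ee_pos: [0.5247, 0.0486, 0.0502]
tool_rot: [3.131, -0.219, -0.011]
ft_force: [-5.8, 2.8, 2.6]
grip_width: 0.0004
```

```bash
python3 -c "
from h import *
jt()"
```

```text
21.125 [0.5247 0.0486 0.0502] [ 3.131 -0.219 -0.011] [-5.83  2.78  2.65] 0.00037250282731767653
joint est 0.0182 lat -0.0009 F -6.16
```

Call:
send_rows:
  rows: "0.012 0 0 0 0 0;0.012 0 0 0 0 0;0.012 0 0 0 0 0"

```text
time_s: 21.5
ee_pos: [0.5273, 0.0479, 0.0497]
tool_rot: [3.129, -0.22, -0.021]
ft_force: [-6.0, 2.9, 4.2]
grip_width: 0.0007
```

Call:
send_rows:
  rows: "0.008 0 0 0 0 0;0.008 0 0 0 0 0;0.008 0 0 0 0 0"

```text
time_s: 21.88
ee_pos: [0.5278, 0.0475, 0.0492]
tool_rot: [3.128, -0.221, -0.032]
ft_force: [-6.6, 2.3, 3.7]
grip_width: 0.0003
```

```bash
python3 -c "
from h import *
jt();go([.53,.0485,.05],np.pi/2-.137,1)"
```

```text
21.875 [0.5278 0.0475 0.0492] [ 3.128 -0.221 -0.032] [-6.55  2.26  3.72] 0.0002891436813595237
joint est 0.015 lat -0.0016 F -6.8
  option j6 1.0414559919805813 [ 0.01   -0.0034  0.9987]
  option j6 1.0414559919805813 [ 0.0022  0.0064 -0.0012]
total [ 0.013 -0.009 -0.006] rot [ 0.0022  0.0064 -0.0012] /n [ 0.013 -0.009 -0.006] [ 0.0022  0.0064 -0.0012]
```

Call:
send_rows:
  rows: "0.012 -0.003 -0.001 0.001 0.003 0;0.012 -0.003 -0.001 0.001 0.003 0;0.012 -0.001 -0.001 0 0.002 0"

```text
time_s: 22.25
ee_pos: [0.5307, 0.0472, 0.0489]
tool_rot: [3.131, -0.222, -0.001]
ft_force: [-6.1, 2.1, 2.7]
grip_width: 0.0009
```

Call:
send_rows:
  rows: "0.012 -0.001 -0.001 0 0.002 0;0.012 -0.001 -0.001 0 0.002 0;0.012 -0.001 -0.001 0 0.002 0"

```text
time_s: 22.62
ee_pos: [0.5336, 0.0467, 0.0487]
tool_rot: [3.128, -0.223, 0.02]
ft_force: [-8.2, 3.8, 4.9]
grip_width: 0.0005
```

Call:
send_rows:
  rows: "0.012 -0.001 -0.002 0 0 0;0.012 -0.001 -0.002 0 0.001 0;0.012 -0.001 -0.002 0 0.001 0"

```text
time_s: 23.0
ee_pos: [0.5337, 0.0466, 0.0487]
tool_rot: [3.126, -0.224, 0.013]
ft_force: [-7.6, 4.0, 4.6]
grip_width: 0.0005
```

```bash
python3 -c "
from h import *
jt();go([.53,.0485,.05],np.pi/2-.137,1)"
```

```text
23.0 [0.5337 0.0466 0.0487] [ 3.126 -0.224  0.013] [-7.55  4.01  4.56] 0.00048021366823433435
joint est 0.009 lat -0.0016 F -8.02
  option j6 1.0182885686860546 [-0.0044 -0.0036  0.998 ]
  option j6 1.0182885686860546 [ 0.0023 -0.0028 -0.002 ]
total [-0.026 -0.009 -0.009] rot [ 0.0023 -0.0028 -0.002 ] /n [-0.026 -0.009 -0.009] [ 0.0023 -0.0028 -0.002 ]
```

Call:
send_rows:
  rows: "0.016 -0.001 -0.002 0.001 0.001 0;0.016 -0.001 -0.002 0.001 0.001 0"

```text
time_s: 23.25
ee_pos: [0.534, 0.0464, 0.0486]
tool_rot: [3.13, -0.225, 0.009]
ft_force: [-10.4, 4.2, 5.4]
grip_width: 0.0003
```

Call:
send_rows:
  rows: "0.018 -0.001 -0.002 0.001 0.001 0;0.018 -0.001 -0.002 0.001 0.001 0"

```text
time_s: 23.5
ee_pos: [0.5341, 0.0459, 0.048]
tool_rot: [-3.133, 0.227, -0.002]
ft_force: [-10.0, 4.9, 6.2]
grip_width: 0.0003
```

Call:
send_rows:
  rows: "0.02 -0.001 -0.002 0.001 0.001 0;0.02 -0.001 -0.002 0.001 0.001 0"

```text
time_s: 23.75
ee_pos: [0.5344, 0.0455, 0.0477]
tool_rot: [-3.129, 0.228, 0.006]
ft_force: [-12.0, 5.8, 6.7]
grip_width: 0.001
```

Call:
send_rows:
  rows: "0.022 -0.003 -0.003 -0.001 0.002 0;0.022 -0.003 -0.003 -0.001 0.002 0"

```text
time_s: 24.0
ee_pos: [0.5344, 0.0452, 0.0474]
tool_rot: [3.127, -0.23, -0.008]
ft_force: [-11.8, 5.1, 6.9]
grip_width: 0.0003
```

```bash
python3 -c "
from h import *
jt()
im=snap('side','d13');cv2.imwrite('pics/c13.png',cv2.resize(im[130:260,200:330],None,fx=4,fy=4,interpolation=2)[:,:,::-1])"
```

```text
24.0 [0.5344 0.0452 0.0474] [ 3.127 -0.23  -0.008] [-11.84   5.14   6.9 ] 0.00034170494732259235
joint est 0.0081 lat -0.003 F -12.43
```

View pics/c13.png

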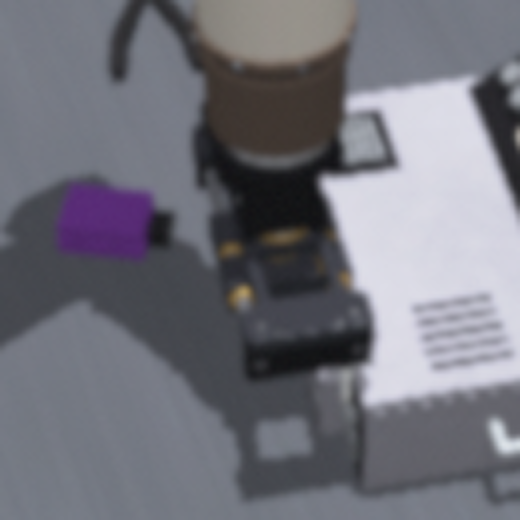

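Call:
send_rows:
  rows: "0.024 -0.003 -0.003 0 0.001 0;0.024 -0.003 -0.003 0 0.001 0"

```text
time_s: 24.3
ee_pos: [0.5347, 0.045, 0.0474]
tool_rot: [3.123, -0.231, -0.021]
ft_force: [-13.4, 7.6, 10.0]
grip_width: 0.0006
```

Call:
send_rows:
  rows: "0.026 -0.003 -0.003 0 0.001 0;0.026 -0.003 -0.003 0 0.001 0"

```text
time_s: 24.55
ee_pos: [0.5348, 0.0448, 0.0474]
tool_rot: [3.12, -0.232, -0.035]
ft_force: [-14.3, 7.8, 9.6]
grip_width: 0.0005
```

Call:
send_rows:
  rows: "0.027 -0.003 -0.004 0 0.002 0;0.027 -0.003 -0.004 0 0.002 0"

```text
time_s: 24.8
ee_pos: [0.5349, 0.0447, 0.0474]
tool_rot: [3.116, -0.234, -0.042]
ft_force: [-14.3, 7.2, 8.9]
grip_width: 0.0009
```

Call:
send_rows:
  rows: "0.029 -0.003 -0.004 0 0.002 0;0.029 -0.003 -0.004 0 0.002 0"

```text
time_s: 25.05
ee_pos: [0.5353, 0.0445, 0.0474]
tool_rot: [3.111, -0.235, -0.048]
ft_force: [-14.4, 5.5, 8.4]
grip_width: 0.0003
```

```bash
python3 -c "
from h import *
jt();go([.5349,.0447,.0474],np.pi/2-.137,1)"
```

```text
25.05 [0.5353 0.0445 0.0474] [ 3.111 -0.235 -0.048] [-14.42   5.45   8.37] 0.00027735534479341514
joint est 0.0072 lat -0.0035 F -15.03
  option j6 1.0263150791071094 [ 0.0145 -0.0115  0.9955]
  option j6 1.0263150791071094 [ 0.0074  0.0093 -0.0044]
total [-0.003 -0.001  0.   ] rot [ 0.0074  0.0093 -0.0044] /n [-0.003 -0.001  0.   ] [ 0.0074  0.0093 -0.0044]
```

Call:
send_rows:
  rows: "0.03 -0.002 -0.004 0.002 0.003 -0.001;0.03 -0.002 -0.004 0.002 0.003 -0.001"

```text
time_s: 25.3
ee_pos: [0.5355, 0.0445, 0.0473]
tool_rot: [3.121, -0.227, -0.045]
ft_force: [-15.9, 9.6, 9.0]
grip_width: 0.0005
```

Call:
send_rows:
  rows: "0.031 -0.001 -0.004 0.002 0.003 0;0.031 -0.001 -0.004 0.001 0.003 0"

```text
time_s: 25.55
ee_pos: [0.5355, 0.0446, 0.0472]
tool_rot: [3.127, -0.23, -0.043]
ft_force: [-16.4, 9.4, 10.2]
grip_width: 0.0005
```

Call:
send_rows:
  rows: "0.033 -0.001 -0.004 0 0.003 0;0.033 0 -0.004 0 0.003 0"

```text
time_s: 25.8
ee_pos: [0.5355, 0.0444, 0.0471]
tool_rot: [3.123, -0.232, -0.044]
ft_force: [-17.0, 10.6, 10.8]
grip_width: 0.0006
```

```bash
python3 -c "
from h import *
jt()"
```

```text
25.8 [0.5355 0.0444 0.0471] [ 3.123 -0.232 -0.044] [-16.96  10.63  10.83] 0.0005756273277566349
joint est 0.007 lat -0.0036 F -18.24
```

Call:
send_rows:
  rows: "0 0 0 0 0 0;-0.01 0 0 0 0 0;-0.01 0 0 0 0 0"

```text
time_s: 26.18
ee_pos: [0.5346, 0.0458, 0.0478]
tool_rot: [3.125, -0.228, -0.036]
ft_force: [0.1, -0.1, -0.2]
grip_width: 0.0004
```

```bash
python3 -c "
from h import *
jt()"
```

```text
26.175 [0.5346 0.0458 0.0478] [ 3.125 -0.228 -0.036] [ 0.09 -0.07 -0.22] 0.00039424120754054907
joint est 0.008 lat -0.0024 F 0.1
```

Force fell to zero after backing off about 1 mm and the tray did not follow, so it looks latched. I'll retreat and check.

Call:
send_rows:
  rows: "-0.05 0 0 0 0 0;-0.15 0 0 0 0 0;-0.2 0 0 0.003 0.005 0;-0.2 0 0 0.003 0.005 0;-0.1 0 -0.2 0 0 0;0 0 -0.3 0 0 0;0 0 -0.3 0 0 0;0 0 -0.3 0 0 0;0 0 0 0 0 0;0 0 0 0 0 0"

```text
time_s: 27.42
ee_pos: [0.4261, 0.0596, 0.2191]
tool_rot: [-3.12, 0.229, -0.033]
ft_force: [-0.2, 0.0, -0.2]
grip_width: 0.0005
```

```bash
python3 -c "
from h import *
jt()
im=snap('wrist','w14')
im=snap('side','d14');cv2.imwrite('pics/c14.png',cv2.resize(im[100:260,180:400],None,fx=3.5,fy=3.5,interpolation=2)[:,:,::-1])"
```

```text
27.425 [0.4261 0.0596 0.2191] [-3.12   0.229 -0.033] [-0.19  0.05 -0.18] 0.0005306907689532488
joint est 0.1174 lat -0.0033 F -0.19
```

View pics/w14.png

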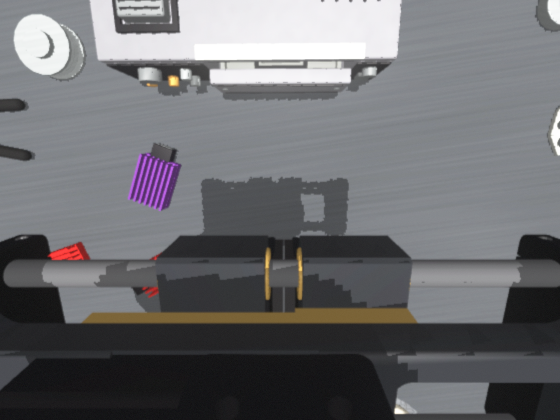

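View pics/c14.png

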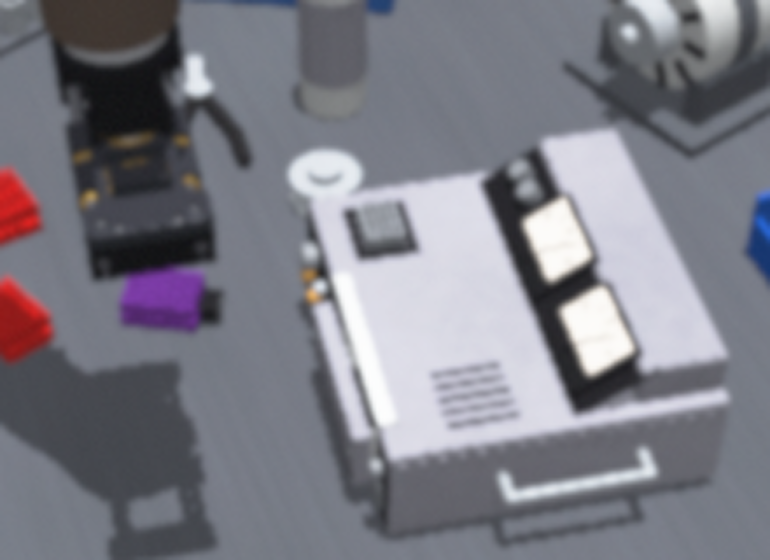

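Side crop and wrist image: the tray panel sits at the case (wrist about (280,77)), the purple look-alike and the other parts haven't moved, and the key is up. I'll wait another second and compare.

Call:
send_rows:
  rows: "0 0 0 0 0 0;0 0 0 0 0 0;0 0 0 0 0 0;0 0 0 0 0 0;0 0 0 0 0 0;0 0 0 0 0 0;0 0 0 0 0 0;0 0 0 0 0 0"

```text
time_s: 28.52
ee_pos: [0.4254, 0.059, 0.2162]
tool_rot: [-3.124, 0.23, -0.024]
ft_force: [-0.1, -0.1, -0.2]
grip_width: 0.0004
```

```bash
python3 -c "
from h import *
im=snap('side','d15')
a=ld('d14')[0].astype(int);print('diff tray area',np.abs(a-im)[130:260,250:400].max(-1).mean(), (np.abs(a-im)[130:260,265:400].max(-1)>40).sum())
b=ld('d1')[0].astype(int)
for n,(x,y) in dict(purple=(228,186),pulley=(272,150),wrench=(400,330),bearing=(345,316),rect=(297,347),can=(275,100)).items(): print(n,(np.abs(b-im)[y-15:y+15,x-15:x+15].max(-1)>40).sum())
p=(onz('w14',210,83,.072)+onz('w14',351,83,.072))/2;print(p,'joint',-(p[:2]-[.5652,.044])@[np.cos(.135),-np.sin(.135)]-.013)
print(bot.job_done())"
```

```text
diff tray area 0.8093333333333333 0
purple 208
pulley 166
wrench 0
bearing 0
rect 0
can 6
[0.54790542 0.04661495 0.072     ] joint 0.0044891671921938065
the job is handed in; nothing more can be done
None
```

The regulator is in the tray and the tray is latched shut; I handed the job in at about 28.5 s of the 72 s allowed. I pressed the release key and the tray sprang out. I then set the silver regulator flat between the nest's ribs, with its plug in the gap towards the machine. Last, I pushed the tray home by feel to about 18 N.

**Catch:** I never saw a distinct click. The evidence is that force fell to zero after backing off about 1 mm and the tray did not follow. It stayed in for over 2 s, with no change between two pictures. The tray measures about 4.5 mm out from the picture, and about 7–8 mm from the arm's position, which assumes a finger thickness. Both are within the latched range.

**Push force:** the highest push reading between moves was 18.2 N. The sensor drifted by about 1 N, so the true value could be nearer 19 N. That is still under the 23 N that bruises the stop.

**Other parts:**
- **Unchanged:** the pictures show no real change at the wrench, bearing, rectifier or spray can.
- **Flagged:** the comparison showed changed pixels around the purple look-alike and the pulley. By eye neither has moved, and I put the changes down to the arm and its shadow. I did not measure either again.
- **Not compared:** I did not check the pliers or the red look-alikes this way.

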